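# Pack the block plane and click its case shut

## Task

Put the small block plane away: set it sole down in the fitted recess of its grey case and let go, then swing the lid over and press its free edge down until the spring catch clicks and holds the lid shut. Press by feel: the catch needs about 8 N and the thin plastic cracks at 14 N. Leave the tin, the funnel and the jar where they stand.

Things in the scene. Friction and masses are not known exactly. Their poses are not given: they have to be found in the camera images.
- case: Fixed grey plastic case, open on top, 130 (x) x 125 (y) mm, walls 5 mm thick and 44 mm high, floor 4 mm thick. Origin: centre of its underside on the table. Its -x side (towards the robot, give or take its yaw) carries the catch housing, 29 mm deep; the lid is hinged along the +x rim.
- recess (a point): Centre of the recess's floor, on the case's centre 4 mm above the underside; axes as the case's. The recess is framed by ribs 7 mm high and 3 mm thick: 92 mm clear along x, 41 mm along y. Between ribs and side walls are 34 mm in y.
- lid (a joint): Lid angle, rad: 0 level, grows as it opens; 1.57 is upright, more leans back away from the robot. A stiff hinge: it stays where it is left, about 1 N at the free edge moves it, more if swung fast. Starts wide open (1.65 to 1.9). Shut, it snaps home somewhere between -0.055 and 0.045: the moulding varies, unseen, so the depth must be felt.
- lid_hinge (a point): Middle of the hinge line: 65 mm along the case's +x from its centre, 52 mm above its underside, at the lid's lower (inner) face. The lid is a plate 125 mm wide (y) and 142 mm long from here, 6 mm thick.
- lid_edge (a point): Middle of the outer face of the thumb tab on the lid's free edge (44 mm wide, ends 10 mm further out), 150 mm from the hinge line; with the lid level it lies 85 mm to the case's -x from its centre, 58 mm above its underside. A hook under it snaps under the spring catch.
- catch (a point): The spring catch in its housing, 72 mm to the case's -x, 36 mm up. Pressing on the tab, resistance starts 10 to 26 mm above level, grows to 7 or 8 N over some 14 mm, drops suddenly as the catch snaps, then the lid meets its seats 2 to 3 mm lower and the force climbs steeply. Let go before the snap, the lid springs back up.
- plane: Small metal block plane, about 0.35 kg: flat body 85 (x) x 36 (y) x 20 mm high with straight sides; on it a sloped cap, and a round knob towards -x; 40 mm high over all. Origin: centre of the sole. Starts sole down on the table, left or right of the case. May lie in the recess either way round; the lid shuts only if it is down between the ribs.
- tin: Bystander: closed metal tin, 84 mm across, 100 mm high; origin at the centre of its underside.
- funnel: Bystander: dark green funnel standing on its 100 mm wide mouth, 150 mm high; origin at the centre of its underside.
- jar: Bystander: closed glass jar, 60 mm across, 80 mm high; origin at the centre of its underside.
Things that resemble listed ones, but are neither listed nor needed, are in the scene too. Of the things that look like the case, the middle-sized one is meant.

How it is judged:
By the outcome, as a careful person would: the job done as asked, in the order asked, and still so for the second after the job is handed in, with the robot touching nothing.
It also fails if it takes over 72 s, if anything falls off the work surface, if the arm or the gripper's body presses on something with over 40 N, if the wrist force passes 120 N, or if a joint passes its speed limit or range.

## Robot

A 6-joint arm with a two-finger parallel gripper is mounted at the origin on the work surface. World frame = base frame: x ahead of the robot, y to its left, z up, the work surface at z = 0. Lengths are in m, angles in degrees, forces in N, time in s.
With the tool pointing down it reaches from about 0.375 to 0.9 m from the base axis. Payload 3.1 kg.
Tool frame: the origin (TCP) lies on the centre line of the jaws, within the pads' length; the fingertips stand 25 mm ahead of it and the grasp point (between the pads) lies 6 mm ahead of it; y points along the fingers, x is the direction in which the jaws open and shut, and the axes are right-handed (so a half turn about y gives the same grasp; the last joint's range is limited). The gripper opens to 87 mm and grips with 3 to 60 N. Pads are 19 mm wide; open, the fingers measure 117 mm over their backs; the gripper's body (75 mm by 190 mm) begins 51 mm behind the grasp point.
Start: joints at [-74.628, 30.224, 82.088, -0, 67.689, -10.227], TCP at [0.27, -0.564, 0.248] pointing down, gripper open.
Joint ranges: [-176.69, 176.69], [-43.24, 126.21], [12.49, 139.97], [-82, 262], [0, 151.66], [-163.58, 163.58]. Speed limits (degrees/s): [159.86, 159.86, 180, 180, 180, 180].

## Interface

Orientations are given as a 3x3 rotation matrix whose columns are the frame's x, y, z axes.
In Python, from rig import * gives the robot as it stands.
- The arm moves only by the tool play_rows, never from a script. Its argument "commands" is a list of rows, each a list of 2 entries, a list of its own where there are three numbers: the shift along the world's x, y, z in m, then the turn, a rotation vector about the world's x, y, z in rad. A call has 1 to 10 rows; each row is the pose to reach, as a shift and turn from the pose commanded when the call began; what a row does not reach only later rows make up. A row lasts 1/8 s, in which the tool goes at most 62.5 mm and 10.7 degrees, less where a joint would pass 70% of its speed; a pose out of reach is approached as far as the arm can. A call with a gripper value outside its range is refused whole. "gripper" is the finger opening in m, from 0 to 0.087, set as the call begins (left out, the last holds). The fingers move at their own pace and stop on an object; the grip force is fixed at half the most. Time passes only in rows, so rows that repeat a pose let the fingers close. It gives the time, the measured TCP pose, the force and the opening at its end, in the units of the state.
- read_state(): the state, without advancing time (a new reading comes with each control period).
- capture(name): name is "side" or "top"; returns a dict with "frame" (420x560x3 uint8, red, green, blue), "depth" (420x560 float32, m along the optical axis (not along the pixel's ray), 0 where there is no reading), "mtx" (3x3 intrinsics, pixels), "dist_coeffs" ([k1, k2, p1, p2, k3] as OpenCV has them; the pictures are not rectified), "cam_to_world" (4x4, takes a point from camera to world coordinates). Camera axes: x right, y down, z forward; pixel columns grow to the right and rows downward; lengths in m; the calibration is good to about 2 mm. A picture is of the moment at which its call begins.
- hand_in(): hands the job in, once; it reports no verdict.
The state is a dict: "time_s": time; "joint_positions": joint angles; "qvel": joint speeds; "tau": joint torques, N m; "position": TCP position; "tcp_rot": TCP orientation; "force": force on the tool from outside, world axes, zero at the start; "moment": the same for the moment, N m; "opening": opening from 0.0 (shut) to 1.0 (fully open).
Only numpy, scipy, OpenCV 4.12 (cv2) and the standard library are available. Lean on these libraries where they do the work, as an engineer would, in place of code of your own. Each camera call takes 0.05 s, during which the arm holds its last target. There are 200 camera calls.

## Working session

There is one attempt and no reset: what is moved stays moved. The work goes in short steps, Python scripts to look and compute and a tool call to move; the robot and the scene stay as the last step left them, time stands still between calls to the robot, and variables do not carry over. Pictures are saved under pics/ and viewed, about 8 in all and at most 12, crops included, and the job is handed in when it is done.

Besides the shell and the picture viewer there is one more tool, called after ">>>" in YAML: its name, and indented under it one key for each argument. play_rows: Moves the arm, as the interface text tells. Its arguments: {"type":"object","properties":{"commands":{"type":"array"},"gripper":{"type":"number"}},"required":["commands"]}

```bash
mkdir -p pics; cat > h.py <<'E'
from rig import *
import numpy as np, cv2
def save(c,n): cv2.imwrite('pics/'+n,c['frame'][:,:,::-1])
def world(c):
    h,w=c['depth'].shape
    u,v=np.meshgrid(np.arange(w),np.arange(h))
    p=cv2.undistortPoints(np.stack([u,v],-1).reshape(-1,1,2).astype(np.float64),c['mtx'],c['dist_coeffs']).reshape(h,w,2)
    d=c['depth']; P=np.dstack([p[...,0]*d,p[...,1]*d,d])
    T=np.array(c['cam_to_world']); return P@T[:3,:3].T+T[:3,3]
E
python3 - <<'E'
from h import *
s=read_state(); print(s)
a=capture('top');b=capture('side')
for n,c in(('top',a),('side',b)):
    save(c,n+'1.png'); print(n,np.round(c['cam_to_world'],3).tolist(),(c['depth']>0).mean())
    np.savez('/tmp/'+n+'.npz',**{k:np.array(v) for k,v in c.items()})
E
```

```text
{'time_s': 0.0, 'joint_positions': array([-7.46275938e+01,  3.02793287e+01,  8.21551995e+01, -1.78571489e-03,
        6.76884253e+01, -1.02281948e+01]), 'qvel': array([ 0.04650515,  0.01132881,  0.02354952,  0.08427937, -0.00425346,
       -0.22834865]), 'tau': array([ 2.47139214e-03, -4.40028334e+01, -1.76593333e+01,  6.35309145e-02,
        5.82491315e-02, -1.61283820e-04]), 'position': array([ 0.26989023, -0.56298428,  0.24657427]), 'tcp_rot': array([[ 4.32105275e-01, -5.96673124e-04,  9.01822973e-01],
       [-9.01820686e-01,  2.06152305e-03,  4.32105543e-01],
       [-2.11695461e-03, -9.99997697e-01,  3.52702819e-04]]), 'force': array([ 0.05742903, -0.71371535,  0.28627532]), 'moment': array([ 0.01807481,  0.04106057, -0.00921342]), 'opening': 1.002256304651845}
top [[0.017, -0.998, 0.068, 0.544], [-1.0, -0.017, -0.004, 0.005], [0.005, -0.068, -0.998, 1.191], [0.0, 0.0, 0.0, 1.0]] 0.9960799319727891
side [[-0.742, -0.357, 0.568, -0.018], [-0.671, 0.401, -0.624, 0.68], [-0.005, -0.844, -0.537, 0.688], [0.0, 0.0, 0.0, 1.0]] 0.9960756802721088
```

View pics/top1.png

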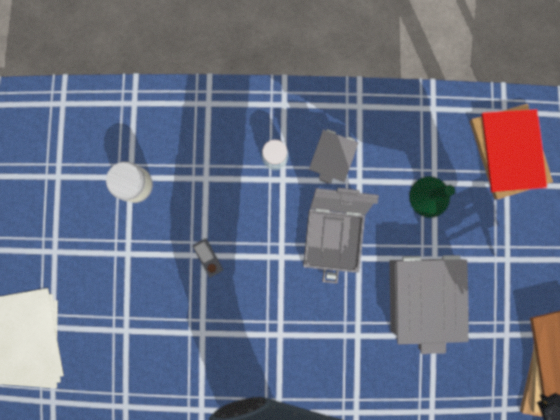

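View pics/side1.png

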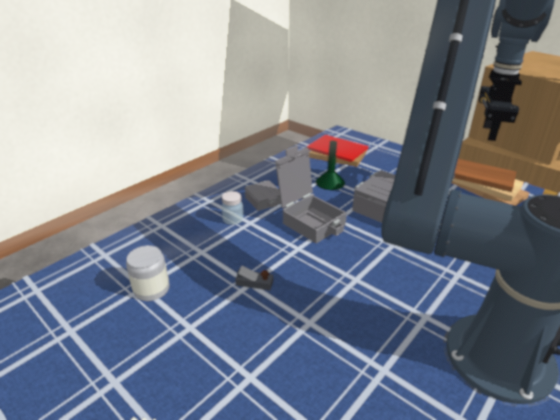

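The top view shows the open middle-sized case at about (335,232) with its catch at (330,277) and its lid at (345,198). The plane is at (206,257) with its knob towards (211,268). The tin is at (128,182), the jar at (275,152) and the funnel at (428,196). The side view agrees.

```bash
cat > m.py <<'E'
from h import *
def rect(P,m):
    q=P[m]; (c,s,a)=cv2.minAreaRect((q[:,:2]*1000).astype(np.float32)); return np.round(c,1),np.round(s,1),round(a,1),len(q),np.round(q[:,2].mean(),3)
def box(P,u0,u1,v0,v1):
    m=np.zeros(P.shape[:2],bool); m[v0:v1,u0:u1]=1; return m
E
python3 - <<'E'
from m import *
L=lambda n:dict(np.load('/tmp/%s.npz'%n))
a=L('top');b=L('side');P=world(a);Q=world(b)
mt=box(P,185,230,230,285)
print('table z near plane',np.median(P[box(P,160,190,230,280)][:,2]), np.median(Q[box(Q,200,225,250,300)][:,2]))
for lo,hi in((.008,.06),(.012,.028),(.028,.05)):print('plane top',lo,hi,rect(P,mt&(P[...,2]>lo)&(P[...,2]<hi)))
ms=box(Q,225,285,255,300)
for lo,hi in((.008,.06),(.012,.028),(.028,.05)):print('plane side',lo,hi,rect(Q,ms&(Q[...,2]>lo)&(Q[...,2]<hi)))
mc=box(P,295,385,180,290)
for lo,hi in((.034,.050),(.02,.034),(.06,.3)):print('case',lo,hi,rect(P,mc&(P[...,2]>lo)&(P[...,2]<hi)))
f=a['frame']
def crop(c,u,v,r,k):
    x=c['frame'][v-r:v+r,u-r:u+r,::-1]; return cv2.resize(x,None,fx=k,fy=k,interpolation=cv2.INTER_CUBIC)
cv2.imwrite('pics/c1.png',np.hstack([crop(a,338,232,56,5)[:,:400],crop(a,208,257,28,10)[:,:400]])[:600])
# heights along case centre line
for v in range(185,292,4): print(v,[int(1000*P[v,u,2]) for u in range(296,386,5)])
E
```

```text
table z near plane 0.0007039943057897124 0.0004291243692291502
plane top 0.008 0.06 (array([511.1, 169.4]), array([93.4, 44.2]), 27.1, 585, np.float64(0.026))
plane top 0.012 0.028 (array([514.4, 169.9]), array([86., 35.]), 29.7, 367, np.float64(0.021))
plane top 0.028 0.05 (array([516.6, 170.9]), array([76.1, 23.9]), 30.5, 210, np.float64(0.036))
plane side 0.008 0.06 (array([513.6, 169.4]), array([85.4, 40.4]), 31.1, 579, np.float64(0.024))
plane side 0.012 0.028 (array([513.6, 169.4]), array([85.4, 40.4]), 31.1, 355, np.float64(0.02))
plane side 0.028 0.05 (array([514.6, 171.8]), array([76. , 27.4]), 26.1, 175, np.float64(0.035))
case 0.034 0.05 (array([ 579.8, -119.6]), array([126.5, 232.6]), 85.2, 616, np.float64(0.043))
case 0.02 0.034 (array([ 578.9, -117.4]), array([121.5, 228.9]), 84.9, 120, np.float64(0.027))
case 0.06 0.3 (array([ 639.4, -124.6]), array([125.2,  36. ]), 84.4, 1294, np.float64(0.148))
185 [0, 0, 0, 0, -1, 1, 0, -1, -2, 0, -3, 0, 5, 2, 2, 0, 2, 4]
189 [1, -1, 5, -1, 193, 188, 188, 186, -1, 207, 209, 209, -5, 0, -1, -2, -1, 1]
193 [0, 0, 5, -2, 187, 186, 186,
[... 970 characters left out ...]
 2, 3, 3, 5, 1, 12, 5, 5, 3, 45, 5, 2, 0, 2]
253 [-2, 1, 44, 1, 5, 13, 5, 4, 3, 7, 6, 5, 3, 0, 2, -1, 2, -2]
257 [-2, 2, 39, 3, 2, 12, 3, 3, 8, 15, 4, 4, 7, 0, -2, 0, 2, 0]
261 [-2, 1, 45, 9, 6, 8, 1191, 10, 7, 8, 4, 6, 19, 0, -3, 3, 1, 3]
265 [0, 0, 45, 42, 19, 5, 4, 7, 3, 5, 4, 5, 23, -3, 0, 1, 0, 0]
269 [-1, -2, 0, 0, 0, 4, 0, 41, 46, 45, 45, 39, 48, -1, 0, 2, 0, -2]
273 [1, 2, 1, 2, 0, -3, -2, 43, 37, -3, 2, 1191, 1, 3, 0, -2, -2, 2]
277 [3, -2, 1, 3, 3, -1, -1, 50, 33, 2, 4, 0, 0, -1, 2, -3, 1, 0]
281 [3, 1, 3, 0, -2, 5, 38, 42, 42, 0, 0, -1, 3, 2, -3, 0, 4, 0]
285 [4, 2, 3, 0, -2, 1, -3, 0, -1, -3, 4, 3, 4, 7, 5, 0, 0, -1]
289 [-1, -2, 0, -1, 0, 0, 0, -2, -3, 1, 0, 4, 0, 0, 0, 2, 2, 1]
```

View pics/c1.png

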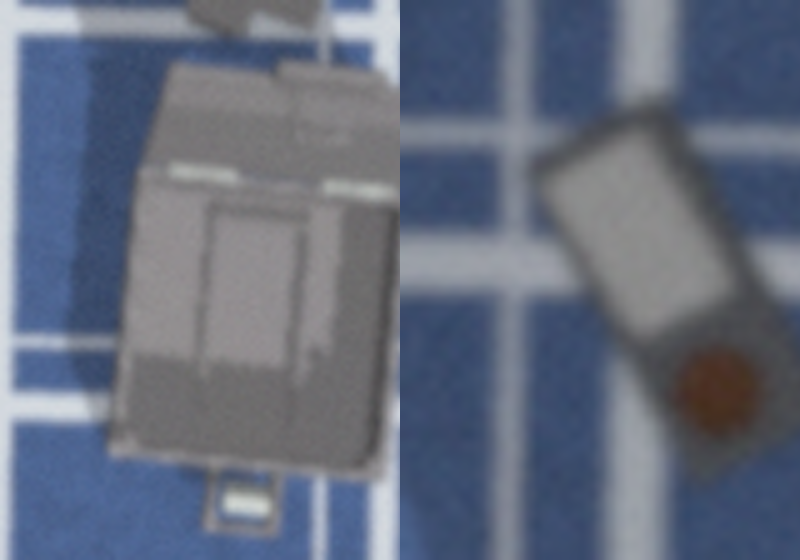

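```bash
python3 - <<'E'
from m import *
L=lambda n:dict(np.load('/tmp/%s.npz'%n))
P=world(L('top'));Q=world(L('side'))
Z=P[...,2]
rim=(Z>.037)&(Z<.052)
def line(n,m):
    q=P[m][:,:2]*1000; vx,vy,x,y=cv2.fitLine(q.astype(np.float32),cv2.DIST_HUBER,0,.01,.01).ravel()
    print(n,len(q),np.round([x,y],1),'ang',round(np.degrees(np.arctan2(vy,vx))%180,1),'res',np.round(np.abs((q-[x,y])@[-vy,vx]).mean(),1))
line('left',rim&box(P,300,313,216,262)); line('right',rim&box(P,354,372,225,262)); line('front',rim&box(P,308,358,262,273))
mh=rim&box(P,320,342,273,288);print('housing',rect(P,mh))
ml=(Z>.075)&(Z<.15)&box(P,300,385,180,216)
q=P[ml];
for _ in range(3):
    c=q.mean(0);n=np.linalg.svd(q-c)[2][2];d=(q-c)@n;q=q[abs(d)<.006]
print('lid plane top',c.round(4),n.round(3),len(q))
S=box(Q,275,315,145,205)&(Q[...,2]>.075)&(Q[...,2]<.17);q=Q[S]
for _ in range(4):
    c=q.mean(0);n=np.linalg.svd(q-c)[2][2];d=(q-c)@n;q=q[abs(d)<.008]
print('lid plane side',c.round(4),n.round(3),len(q),q.min(0).round(3),q.max(0).round(3))
# rim outline from side
m=(Q[...,2]>.037)&(Q[...,2]<.052)&box(Q,275,350,185,245); print('side rim',rect(Q,m))
for n,b in(('tin',(100,160,155,210)),('jar',(258,292,135,170)),('funnel',(400,460,170,222)),('small',(308,360,125,182)),('big',(380,475,250,360))):
    m=box(P,*b)&(Z>.03);print(n,rect(P,m),P[m][:,2].max().round(3))
E
```

```text
left 111 [560.6 -57.1] ang 175.1 res 1.3
right 98 [ 553.5 -177.4] ang 175.4 res 1.5
front 151 [ 495.4 -116. ] ang 85.5 res 2.6
housing (array([ 474.7, -110.8]), array([33.9, 20.5]), 89.9, 77, np.float64(0.043))
lid plane top [ 0.6339 -0.1229  0.1111] [-0.98   0.087  0.182] 521
lid plane side [ 0.6371 -0.121   0.1233] [-0.98   0.071  0.186] 1038 [ 0.621 -0.188  0.075] [ 0.654 -0.061  0.17 ]
side rim (array([ 604.7, -120.9]), array([128.4, 282.6]), 85.1, 597, np.float64(0.043))
tin (array([603.1, 202.9]), array([404.2,  83.7]), 61.6, 1395, np.float64(0.102)) 1.191
jar (array([659.8,  18.4]), array([232.3,  56.6]), 0.7, 576, np.float64(0.076)) 1.191
funnel (array([ 621. , -178.3]), array([ 55.9, 394.4]), 14.8, 556, np.float64(0.111)) 1.191
small (array([665.3, -84.3]), array([ 87.1, 289.2]), 70.4, 1713, np.float64(0.047)) 1.191
big (array([ 425.9, -205.4]), array([431.2, 217.4]), 87.5, 6712, np.float64(0.081)) 1.191
```

>>> play_rows:
  commands:
    - [[0.04,0.06,0],[0,0,0]]
    - [[0.06,0.12,0],[0,0,0]]
    - [[0.08,0.18,0],[0,0,0.02]]
    - [[0.1,0.24,0],[0,0,0.03]]
    - [[0.12,0.3,0],[0,0,0.04]]
    - [[0.14,0.36,0],[0,0,0.05]]
    - [[0.16,0.42,0],[0,0,0.06]]
    - [[0.18,0.48,0],[0,0,0.07]]
    - [[0.2,0.54,0],[0,0,0.077]]
    - [[0.22,0.6,0],[0,0,0.077]]

```text
time_s: 1.35
position: [0.4853, 0.0232, 0.2474]
tcp_rot: [[0.5, 0.0, 0.866], [-0.866, -0.0, 0.5], [0.0, -1.0, -0.0]]
force: [0.7, -0.7, -0.8]
opening: 1.001
```

>>> play_rows:
  commands:
    - [[0.01,0.05,-0.02],[0,0,0]]
    - [[0.024,0.1,-0.05],[0,0,0]]
    - [[0.024,0.134,-0.1],[0,0,0]]
    - [[0.024,0.134,-0.12],[0,0,0]]
    - [[0.024,0.134,-0.12],[0,0,0]]
    - [[0.024,0.134,-0.12],[0,0,0]]

```text
time_s: 2.1
position: [0.5097, 0.1549, 0.1282]
tcp_rot: [[0.5, 0.001, 0.866], [-0.866, 0.0, 0.5], [0.001, -1.0, 0.001]]
force: [0.2, -0.6, 0.4]
opening: 0.997
```

```bash
python3 - <<'E'
from m import *
s=read_state();print(s['position'],s['tcp_rot'].round(3).tolist(),s['force'])
c=capture('side');save(c,'s2.png');d=capture('top')
x=[cv2.resize(k,None,fx=2.5,fy=2.5,interpolation=cv2.INTER_CUBIC) for k in (c['frame'][150:310,190:350,::-1],d['frame'][180:340,130:290,::-1])]
cv2.imwrite('pics/s2.png',np.hstack(x))
E
```

```text
[0.50966921 0.15491489 0.12821897] [[0.5, 0.001, 0.866], [-0.866, 0.0, 0.5], [0.001, -1.0, 0.001]] [ 0.19628101 -0.62431135  0.35482938]
```

View pics/s2.png

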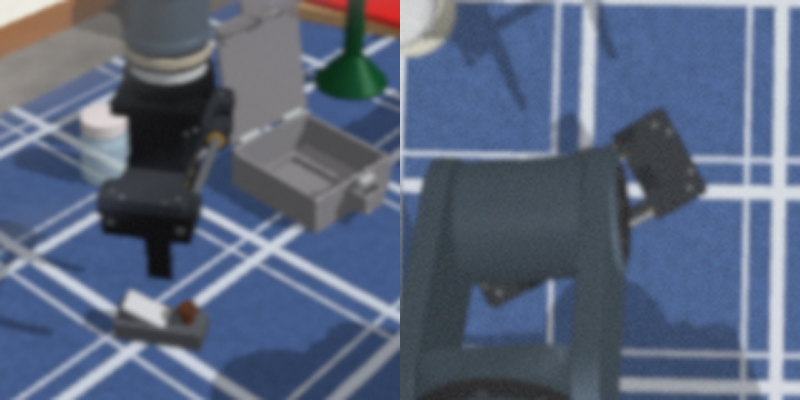

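The body's 190 mm side runs along the jaw direction, and the gripper stands above the plane. The lid and the case are clear of it. Next I go down with a partly closed gripper and grasp.

>>> play_rows:
  commands:
    - [[0.004,0.015,-0.03],[0,0,0]]
    - [[0.004,0.015,-0.06],[0,0,0]]
    - [[0.004,0.015,-0.08],[0,0,0]]
    - [[0.004,0.015,-0.093],[0,0,0]]
    - [[0.004,0.015,-0.093],[0,0,0]]
    - [[0.004,0.015,-0.093],[0,0,0]]
  gripper: 0.065

```text
time_s: 2.95
position: [0.5137, 0.1701, 0.0355]
tcp_rot: [[0.5, 0.002, 0.866], [-0.866, 0.0, 0.5], [0.001, -1.0, 0.002]]
force: [0.2, 0.0, 0.2]
opening: 0.75
```

>>> play_rows:
  commands:
    - [[0,0,0],[0,0,0]]
    - [[0,0,0],[0,0,0]]
    - [[0,0,0],[0,0,0]]
    - [[0,0,0],[0,0,0]]
    - [[0,0,0],[0,0,0]]
    - [[0,0,0],[0,0,0]]
  gripper: 0.0

```text
time_s: 3.7
position: [0.5134, 0.1701, 0.0348]
tcp_rot: [[0.5, 0.001, 0.866], [-0.866, -0.0, 0.5], [0.0, -1.0, 0.001]]
force: [-0.7, -1.2, 3.0]
opening: 0.41
```

>>> play_rows:
  commands:
    - [[0,0,0.05],[0,0,0]]
    - [[0,0,0.1],[0,0,0]]
    - [[0.005,-0.04,0.105],[0,0,-0.1]]
    - [[0.01,-0.09,0.105],[0,0,-0.2]]
    - [[0.015,-0.14,0.105],[0,0,-0.3]]
    - [[0.02,-0.19,0.105],[0,0,-0.4]]
    - [[0.03,-0.24,0.105],[0,0,-0.5]]
    - [[0.044,-0.28,0.105],[0,0,-0.606]]
    - [[0.044,-0.287,0.105],[0,0,-0.606]]
    - [[0.044,-0.287,0.105],[0,0,-0.606]]

```text
time_s: 4.95
position: [0.5556, -0.1164, 0.1385]
tcp_rot: [[-0.083, -0.003, 0.997], [-0.997, 0.002, -0.083], [-0.002, -1.0, -0.003]]
force: [-0.2, 0.7, -4.3]
opening: 0.412
```

>>> play_rows:
  commands:
    - [[0,0,0],[0,0,0]]
    - [[0,0,0],[0,0,0]]
    - [[0,0,0],[0,0,0]]

```text
time_s: 5.32
position: [0.5569, -0.1159, 0.1396]
tcp_rot: [[-0.081, -0.0, 0.997], [-0.997, 0.0, -0.081], [-0.0, -1.0, -0.0]]
force: [0.2, 0.2, -3.6]
opening: 0.409
```

```bash
python3 - <<'E'
from m import *
s=read_state();print(s['position'],s['tcp_rot'].round(3).tolist(),s['force'],s['opening'])
c=capture('side');np.savez('/tmp/side3.npz',**{k:np.array(v) for k,v in c.items()})
cv2.imwrite('pics/s3.png',cv2.resize(c['frame'][120:260,250:390,::-1],None,fx=4,fy=4,interpolation=cv2.INTER_CUBIC))
E
```

```text
[ 0.55685373 -0.11585138  0.13959129] [[-0.081, -0.0, 0.997], [-0.997, 0.0, -0.081], [-0.0, -1.0, -0.0]] [ 0.15074858  0.206706   -3.62906927] 0.4085251373888275
```

View pics/s3.png

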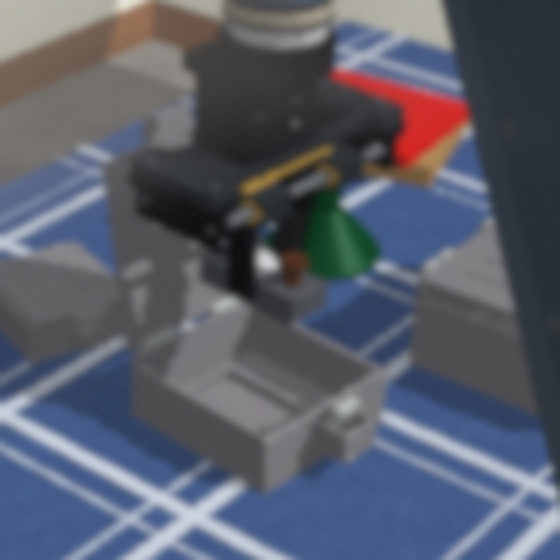

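The plane hangs level between the fingers above the open case, and the case is unobstructed. I'll check the offsets by depth in this one view, where camera bias largely cancels.

```bash
python3 - <<'E'
from m import *
c=dict(np.load('/tmp/side3.npz'));Q=world(c);s=read_state();t=s['position'];R=s['tcp_rot']
ex=np.array([.9966,-.082,0]);ey=np.array([.082,.9966,0])
d=Q-t; a=d@ex;b=d@ey;z=Q[...,2]
v=box(Q,285,345,170,215)&(abs(a)<.065)&(abs(b)<.025)
for lo,hi in((.104,.112),(.112,.12),(.12,.124)):
    m=v&(z>lo)&(z<hi);print(lo,m.sum(),'a',np.percentile(a[m],[1,5,50,95,99]).round(4),'b',np.percentile(b[m],[1,5,50,95,99]).round(4))
m=v&(z>.09)&(z<.15);print('z',np.percentile(z[m],[0.5,2,10]).round(4))
# case in same view
A=Q@ex;B=Q@ey
rim=(z>.038)&(z<.05)&box(Q,275,350,180,245)
m=rim&(abs(A-.5035)<.012)&(abs(B+.071)<.06);print('front wall A',np.median(A[m]).round(4),np.percentile(A[m],[5,95]).round(4))
for sgn in(1,-1):
    m=rim&(abs(B+.0712-sgn*.06)<.01)&(A>.515)&(A<.62);print('side',sgn,m.sum(),np.median(B[m]).round(4))
# ribs
m=(z>.0085)&(z<.016)&(abs(A-.566)<.058)&(abs(B+.071)<.05);print('ribs',m.sum(),np.percentile(A[m],[2,98]).round(4),np.percentile(B[m],[2,50,98]).round(4))
print('tcp A,B',t@ex,t@ey)
E
```

```text
0.104 56 a [-0.0409 -0.0399 -0.0199  0.0398  0.0419] b [-0.016  -0.0101  0.0163  0.0192  0.0201]
0.112 64 a [-0.0407 -0.0403 -0.0201  0.0382  0.0451] b [-0.0131 -0.0087  0.0171  0.022   0.0245]
0.12 35 a [-0.0423 -0.0413 -0.0212  0.0369  0.0411] b [-0.012  -0.0073  0.0174  0.0225  0.0248]
z [0.1058 0.1065 0.1104]
front wall A 0.5038 [0.4973 0.5113]
side 1 93 -0.0111
side -1 71 -0.1295
ribs 68 [0.5398 0.6239] [-0.0992 -0.0906 -0.0496]
tcp A,B 0.5646055692694815 -0.07004396007926389
```

>>> play_rows:
  commands:
    - [[0.001,-0.001,-0.03],[0,0,0]]
    - [[0.001,-0.001,-0.06],[0,0,0]]
    - [[0.001,-0.001,-0.08],[0,0,0]]
    - [[0.001,-0.001,-0.088],[0,0,0]]
    - [[0.001,-0.001,-0.088],[0,0,0]]
    - [[0.001,-0.001,-0.088],[0,0,0]]

```text
time_s: 6.12
position: [0.5588, -0.118, 0.0524]
tcp_rot: [[-0.082, 0.002, 0.997], [-0.997, -0.001, -0.082], [0.001, -1.0, 0.002]]
force: [0.4, 0.1, -4.8]
opening: 0.413
```

>>> play_rows:
  commands:
    - [[0,0,-0.002],[0,0,0]]
    - [[0,0,-0.004],[0,0,0]]
    - [[0,0,-0.005],[0,0,0]]
    - [[0,0,-0.006],[0,0,0]]
    - [[0,0,-0.006],[0,0,0]]
    - [[0,0,-0.006],[0,0,0]]

```text
time_s: 6.88
position: [0.558, -0.1178, 0.0455]
tcp_rot: [[-0.082, 0.0, 0.997], [-0.997, 0.0, -0.082], [-0.0, -1.0, 0.0]]
force: [0.6, 0.0, -3.7]
opening: 0.406
```

>>> play_rows:
  commands:
    - [[0,0,-0.001],[0,0,0]]
    - [[0,0,-0.002],[0,0,0]]
    - [[0,0,-0.003],[0,0,0]]
    - [[0,0,-0.003],[0,0,0]]
    - [[0,0,-0.003],[0,0,0]]

```text
time_s: 7.5
position: [0.558, -0.1178, 0.0426]
tcp_rot: [[-0.082, 0.0, 0.997], [-0.997, 0.0, -0.082], [-0.0, -1.0, 0.0]]
force: [1.0, -0.7, -3.2]
opening: 0.409
```

>>> play_rows:
  commands:
    - [[0,0,-0.001],[0,0,0]]
    - [[0,0,-0.002],[0,0,0]]
    - [[0,0,-0.003],[0,0,0]]
    - [[0,0,-0.003],[0,0,0]]
    - [[0,0,-0.003],[0,0,0]]

```text
time_s: 8.12
position: [0.558, -0.1178, 0.0395]
tcp_rot: [[-0.082, -0.0, 0.997], [-0.997, 0.0, -0.082], [-0.0, -1.0, -0.0]]
force: [-1.0, -0.1, -4.3]
opening: 0.41
```

>>> play_rows:
  commands:
    - [[0,0,-0.0005],[0,0,0]]
    - [[0,0,-0.001],[0,0,0]]
    - [[0,0,-0.001],[0,0,0]]
    - [[0,0,-0.001],[0,0,0]]

```text
time_s: 8.62
position: [0.558, -0.1178, 0.0388]
tcp_rot: [[-0.082, 0.0, 0.997], [-0.997, -0.0, -0.082], [0.0, -1.0, 0.0]]
force: [-0.3, -0.6, -0.0]
opening: 0.405
```

>>> play_rows:
  commands:
    - [[0,0,0],[0,0,0]]
    - [[0,0,0],[0,0,0]]
    - [[0,0,0],[0,0,0]]
    - [[0,0,0],[0,0,0]]
    - [[0,0,0.01],[0,0,0]]
    - [[0,0,0.05],[0,0,0]]
    - [[0,0,0.1],[0,0,0]]
    - [[-0.03,0.0,0.15],[0,0,0]]
    - [[-0.09,0.0,0.2],[0,0,0]]
    - [[-0.12,0.0,0.25],[0,0,0]]
  gripper: 0.058

```text
time_s: 9.88
position: [0.4416, -0.1171, 0.281]
tcp_rot: [[-0.082, -0.002, 0.997], [-0.997, 0.001, -0.082], [-0.001, -1.0, -0.002]]
force: [0.1, -0.3, -0.1]
opening: 0.669
```

```bash
python3 - <<'E'
from m import *
c=capture('side');d=capture('top')
s=read_state();print(s['position'],s['force'],s['opening'])
Q=world(c);ex=np.array([.9966,-.082,0]);ey=np.array([.082,.9966,0])
A=Q@ex-.566;B=Q@ey+.071;z=Q[...,2]
m=(abs(A)<.05)&(abs(B)<.03)&(z>.012)&(z<.08);print('top heights',m.sum(),np.percentile(z[m],[50,90,98,99.5]).round(4))
m2=m&(z>.02);print(np.percentile(A[m2],[2,98]),np.percentile(B[m2],[2,98]))
x=[cv2.resize(k,None,fx=4,fy=4,interpolation=cv2.INTER_CUBIC) for k in (c['frame'][150:250,260:360,::-1],d['frame'][190:290,290:390,::-1])]
cv2.imwrite('pics/s4.png',np.hstack(x))
E
```

```text
[ 0.44309755 -0.11803831  0.28497679] [ 1.39597197 -0.35947644  0.49779992] 0.6697817724045347
top heights 331 [0.0265 0.0419 0.0448 0.0455]
[-0.03736311  0.03812279] [-0.01538044  0.01866442]
```

View pics/s4.png

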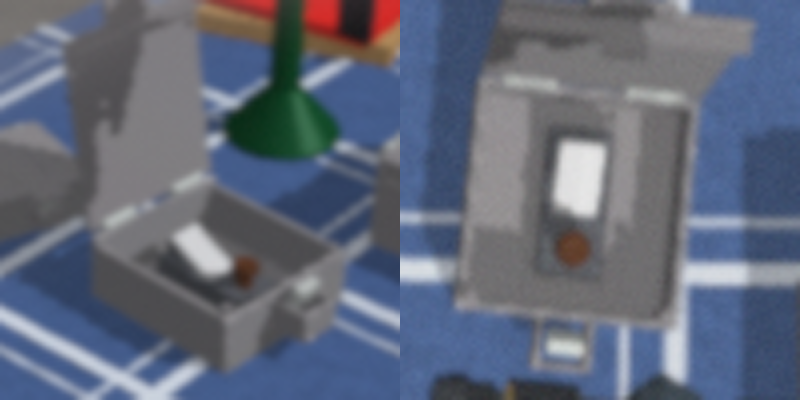

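The plane sits flat in the recess: knob top at 44 to 45 mm as expected, centred within 1 mm. Now I go over and behind the lid with the fingers closed.

>>> play_rows:
  commands:
    - [[0.05,-0.002,0],[0,0,0]]
    - [[0.1,-0.004,0],[0,0,0]]
    - [[0.15,-0.006,0],[0,0,0]]
    - [[0.2,-0.008,0],[0,0,0]]
    - [[0.25,-0.01,0],[0,0,0]]
    - [[0.25,-0.01,0],[0,0,0]]
    - [[0.25,-0.01,0],[0,0,0]]
  gripper: 0.0

```text
time_s: 10.85
position: [0.6933, -0.1274, 0.2785]
tcp_rot: [[-0.082, -0.003, 0.997], [-0.997, 0.001, -0.082], [-0.001, -1.0, -0.003]]
force: [-0.9, 0.2, 1.0]
opening: 0.024
```

>>> play_rows:
  commands:
    - [[0.0,0,-0.03],[0,0,0]]
    - [[0.0,0,-0.06],[0,0,0]]
    - [[0.0,0,-0.068],[0,0,0]]
    - [[0,0,-0.068],[0,0,0]]
    - [[0,0,-0.068],[0,0,0]]

```text
time_s: 11.48
position: [0.6948, -0.1281, 0.2136]
tcp_rot: [[-0.082, 0.003, 0.997], [-0.997, -0.001, -0.082], [0.001, -1.0, 0.003]]
force: [-0.5, -0.2, 0.5]
opening: 0.002
```

>>> play_rows:
  commands:
    - [[-0.015,0.001,0.001],[0,0,0]]
    - [[-0.025,0.002,0.002],[0,0,0]]
    - [[-0.035,0.003,0.002],[0,0,0]]
    - [[-0.045,0.004,0.003],[0,0,0]]
    - [[-0.056,0.005,0.003],[0,0,0]]
    - [[-0.065,0.005,0.003],[0,0,0]]
    - [[-0.075,0.006,0.002],[0,0,0]]
    - [[-0.084,0.007,0.001],[0,0,0]]
    - [[-0.093,0.008,0.0],[0,0,0]]
    - [[-0.093,0.008,0.0],[0,0,0]]

```text
time_s: 12.72
position: [0.5996, -0.1195, 0.2113]
tcp_rot: [[-0.082, -0.003, 0.997], [-0.997, 0.001, -0.082], [-0.001, -1.0, -0.003]]
force: [0.5, -0.4, 0.1]
opening: 0.006
```

```bash
cat > lid.py <<'E'
from m import *
s=read_state();t=s['position'];print('tcp ex,ey,z',(t@[.9966,-.082,0]).round(4),(t@[.082,.9966,0]).round(4),t[2].round(4),s['force'].round(2),s['time_s'])
c=capture('side');Q=world(c);ex=np.array([.9966,-.082,0]);ey=np.array([.082,.9966,0])
A=Q@ex-.631;B=Q@ey+.071;z=Q[...,2]-.052
m=(np.abs(B)<.06)&(np.abs(B)>.03)&(np.hypot(A,z)<.15)&(np.hypot(A,z)>.06)&(z>.005)&(A<.06)
th=np.degrees(np.arctan2(z[m],-A[m]));print('lid angle',m.sum(),np.percentile(th,[10,30,50,70,90]).round(1))
E
python3 lid.py
```

```text
tcp ex,ey,z 0.6074 -0.0699 0.2113 [ 0.5  -0.36  0.06] 12.725
lid angle 334 [70.8 72.7 73.3 73.8 74.6]
```

>>> play_rows:
  commands:
    - [[-0.011,0.001,-0.003],[0,0,0]]
    - [[-0.022,0.002,-0.007],[0,0,0]]
    - [[-0.034,0.003,-0.012],[0,0,0]]
    - [[-0.043,0.0035,-0.017],[0,0,0]]
    - [[-0.051,0.004,-0.022],[0,0,0]]
    - [[-0.058,0.005,-0.028],[0,0,0]]
    - [[-0.064,0.005,-0.034],[0,0,0]]
    - [[-0.071,0.006,-0.041],[0,0,0]]
    - [[-0.077,0.006,-0.048],[0,0,0]]
    - [[-0.077,0.006,-0.048],[0,0,0]]

```text
time_s: 14.02
position: [0.5229, -0.1134, 0.1629]
tcp_rot: [[-0.082, -0.003, 0.997], [-0.997, 0.001, -0.082], [-0.001, -1.0, -0.003]]
force: [0.4, -0.4, -0.4]
opening: 0.004
```

>>> play_rows:
  commands:
    - [[-0.006,0.0005,-0.007],[0,0,0]]
    - [[-0.011,0.001,-0.014],[0,0,0]]
    - [[-0.014,0.001,-0.019],[0,0,0]]
    - [[-0.016,0.001,-0.024],[0,0,0]]
    - [[-0.02,0.0015,-0.029],[0,0,0]]
    - [[-0.022,0.0015,-0.034],[0,0,0]]
    - [[-0.022,0.0015,-0.034],[0,0,0]]
    - [[-0.022,0.0015,-0.034],[0,0,0]]

```text
time_s: 15.02
position: [0.5022, -0.1124, 0.1297]
tcp_rot: [[-0.082, -0.0, 0.997], [-0.997, -0.0, -0.082], [0.0, -1.0, -0.0]]
force: [-0.2, 1.0, 0.5]
opening: 0.007
```

```bash
python3 lid.py
```

```text
tcp ex,ey,z 0.5097 -0.0708 0.1297 [-0.24  0.99  0.47] 15.025
lid angle 241 [18.  21.8 22.4 23.1 24.8]
```

>>> play_rows:
  commands:
    - [[0,0,0.012],[0,0,0]]
    - [[-0.006,0.0005,0.014],[0,0,0]]
    - [[-0.014,0.001,0.014],[0,0,0]]
    - [[-0.014,0.001,0.006],[0,0,0]]
    - [[-0.016,0.001,0.0],[0,0,0]]
    - [[-0.018,0.0015,-0.006],[0,0,0]]
    - [[-0.021,0.002,-0.012],[0,0,0]]
    - [[-0.023,0.002,-0.016],[0,0,0]]
    - [[-0.023,0.002,-0.018],[0,0,0]]
    - [[-0.023,0.002,-0.018],[0,0,0]]

```text
time_s: 16.32
position: [0.4791, -0.1103, 0.1116]
tcp_rot: [[-0.082, -0.0, 0.997], [-0.997, 0.0, -0.082], [-0.0, -1.0, -0.0]]
force: [0.3, 0.1, 1.3]
opening: 0.006
```

```bash
python3 - <<'E'
exec(open('lid.py').read())
cv2.imwrite('pics/s5.png',cv2.resize(c['frame'][130:260,250:380,::-1],None,fx=4,fy=4,interpolation=cv2.INTER_CUBIC))
E
```

```text
tcp ex,ey,z 0.4865 -0.0706 0.1116 [0.29 0.11 1.34] 16.325
lid angle 235 [ 8.8 13.1 13.8 14.7 15.9]
```

View pics/s5.png

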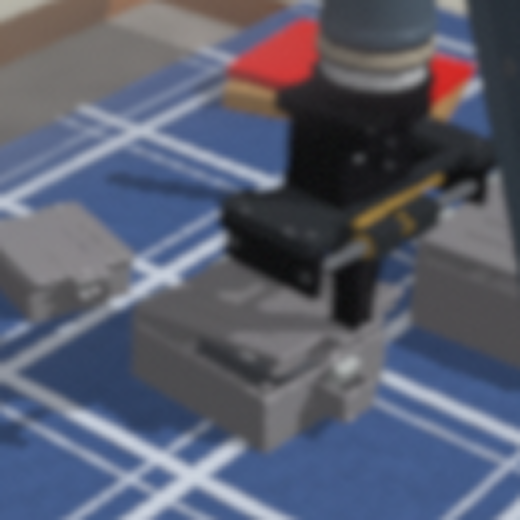

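The closed fingertips rest on the thumb tab above the catch housing at about (352,322), with the lid at about 12°. Now I press in small steps.

>>> play_rows:
  commands:
    - [[0,0,-0.001],[0,0,0]]
    - [[0,0,-0.002],[0,0,0]]
    - [[0,0,-0.003],[0,0,0]]
    - [[0,0,-0.004],[0,0,0]]
    - [[0,0,-0.004],[0,0,0]]
    - [[0,0,-0.004],[0,0,0]]

```text
time_s: 17.12
position: [0.4791, -0.1103, 0.1078]
tcp_rot: [[-0.082, -0.0, 0.997], [-0.997, 0.0, -0.082], [-0.0, -1.0, -0.0]]
force: [0.2, -0.1, 0.9]
opening: 0.008
```

>>> play_rows:
  commands:
    - [[0,0,-0.001],[0,0,0]]
    - [[0,0,-0.002],[0,0,0]]
    - [[0,0,-0.002],[0,0,0]]
    - [[0,0,-0.002],[0,0,0]]

```text
time_s: 17.62
position: [0.4792, -0.1103, 0.1057]
tcp_rot: [[-0.082, 0.0, 0.997], [-0.997, 0.0, -0.082], [-0.0, -1.0, 0.0]]
force: [0.0, -0.5, 1.0]
opening: 0.006
```

>>> play_rows:
  commands:
    - [[0,0,-0.001],[0,0,0]]
    - [[0,0,-0.002],[0,0,0]]
    - [[0,0,-0.002],[0,0,0]]
    - [[0,0,-0.002],[0,0,0]]

```text
time_s: 18.12
position: [0.4791, -0.1103, 0.1038]
tcp_rot: [[-0.082, -0.0, 0.997], [-0.997, 0.0, -0.082], [-0.0, -1.0, -0.0]]
force: [-0.4, 0.1, -0.0]
opening: 0.004
```

>>> play_rows:
  commands:
    - [[0,0,-0.001],[0,0,0]]
    - [[0,0,-0.002],[0,0,0]]
    - [[0,0,-0.003],[0,0,0]]
    - [[0,0,-0.003],[0,0,0]]
    - [[0,0,-0.003],[0,0,0]]

```text
time_s: 18.75
position: [0.4788, -0.1102, 0.1007]
tcp_rot: [[-0.082, -0.001, 0.997], [-0.997, 0.0, -0.082], [-0.0, -1.0, -0.001]]
force: [-1.4, -0.2, 3.9]
opening: 0.003
```

>>> play_rows:
  commands:
    - [[0,0,-0.001],[0,0,0]]
    - [[0,0,-0.002],[0,0,0]]
    - [[0,0,-0.002],[0,0,0]]
    - [[0,0,-0.002],[0,0,0]]

```text
time_s: 19.25
position: [0.4792, -0.1102, 0.0987]
tcp_rot: [[-0.082, -0.0, 0.997], [-0.997, 0.0, -0.082], [-0.0, -1.0, -0.0]]
force: [-2.0, 0.5, 3.1]
opening: 0.005
```

>>> play_rows:
  commands:
    - [[0,0,-0.001],[0,0,0]]
    - [[0,0,-0.001],[0,0,0]]
    - [[0,0,-0.001],[0,0,0]]

```text
time_s: 19.62
position: [0.4791, -0.1102, 0.0977]
tcp_rot: [[-0.082, -0.0, 0.997], [-0.997, 0.0, -0.082], [-0.0, -1.0, -0.0]]
force: [-1.9, 0.2, 4.0]
opening: 0.008
```

>>> play_rows:
  commands:
    - [[0,0,-0.001],[0,0,0]]
    - [[0,0,-0.001],[0,0,0]]
    - [[0,0,-0.001],[0,0,0]]

```text
time_s: 20.0
position: [0.479, -0.1102, 0.0967]
tcp_rot: [[-0.082, -0.0, 0.997], [-0.997, 0.0, -0.082], [-0.0, -1.0, -0.0]]
force: [-2.7, -0.5, 4.6]
opening: 0.004
```

>>> play_rows:
  commands:
    - [[0,0,-0.001],[0,0,0]]
    - [[0,0,-0.001],[0,0,0]]
    - [[0,0,-0.001],[0,0,0]]

```text
time_s: 20.38
position: [0.4789, -0.1102, 0.0958]
tcp_rot: [[-0.082, -0.001, 0.997], [-0.997, 0.0, -0.082], [-0.0, -1.0, -0.001]]
force: [-2.9, 0.4, 4.7]
opening: 0.003
```

>>> play_rows:
  commands:
    - [[-0.001,0,-0.001],[0,0,0]]
    - [[-0.001,0,-0.001],[0,0,0]]
    - [[-0.001,0,-0.001],[0,0,0]]

```text
time_s: 20.75
position: [0.4787, -0.1103, 0.0949]
tcp_rot: [[-0.083, 0.001, 0.997], [-0.997, -0.0, -0.083], [-0.0, -1.0, 0.001]]
force: [-1.8, 1.7, 5.5]
opening: 0.005
```

>>> play_rows:
  commands:
    - [[0,0,-0.001],[0,0,0]]
    - [[0,0,-0.001],[0,0,0]]
    - [[0,0,-0.001],[0,0,0]]

```text
time_s: 21.12
position: [0.4786, -0.1103, 0.0939]
tcp_rot: [[-0.082, 0.001, 0.997], [-0.997, -0.0, -0.082], [-0.0, -1.0, 0.001]]
force: [-1.7, 1.1, 5.7]
opening: 0.003
```

>>> play_rows:
  commands:
    - [[0,0,-0.001],[0,0,0]]
    - [[0,0,-0.001],[0,0,0]]
    - [[0,0,-0.001],[0,0,0]]

```text
time_s: 21.5
position: [0.4785, -0.1102, 0.0929]
tcp_rot: [[-0.082, 0.001, 0.997], [-0.997, 0.0, -0.082], [-0.0, -1.0, 0.001]]
force: [-2.5, -0.1, 4.8]
opening: 0.006
```

>>> play_rows:
  commands:
    - [[-0.0005,0,-0.001],[0,0,0]]
    - [[-0.0005,0,-0.001],[0,0,0]]
    - [[-0.0005,0,-0.001],[0,0,0]]

```text
time_s: 21.88
position: [0.4783, -0.1102, 0.092]
tcp_rot: [[-0.083, 0.002, 0.997], [-0.997, -0.0, -0.083], [-0.0, -1.0, 0.002]]
force: [-1.4, 1.5, 6.5]
opening: 0.004
```

>>> play_rows:
  commands:
    - [[0,0,-0.001],[0,0,0]]
    - [[0,0,-0.001],[0,0,0]]
    - [[0,0,-0.001],[0,0,0]]

```text
time_s: 22.25
position: [0.4783, -0.1102, 0.091]
tcp_rot: [[-0.083, 0.001, 0.997], [-0.997, -0.0, -0.083], [-0.0, -1.0, 0.001]]
force: [-1.3, 1.0, 6.3]
opening: 0.008
```

>>> play_rows:
  commands:
    - [[0,0,-0.001],[0,0,0]]
    - [[0,0,-0.001],[0,0,0]]
    - [[0,0,-0.001],[0,0,0]]

```text
time_s: 22.62
position: [0.4782, -0.1103, 0.09]
tcp_rot: [[-0.083, 0.001, 0.997], [-0.997, -0.0, -0.083], [-0.0, -1.0, 0.001]]
force: [-1.2, 2.1, 6.0]
opening: 0.006
```

>>> play_rows:
  commands:
    - [[0,0,-0.001],[0,0,0]]
    - [[0,0,-0.001],[0,0,0]]
    - [[0,0,-0.001],[0,0,0]]

```text
time_s: 23.0
position: [0.4781, -0.1102, 0.089]
tcp_rot: [[-0.082, 0.001, 0.997], [-0.997, -0.0, -0.082], [-0.0, -1.0, 0.001]]
force: [-1.4, 1.0, 5.2]
opening: -0.0
```

>>> play_rows:
  commands:
    - [[0,0,-0.001],[0,0,0]]
    - [[0,0,-0.001],[0,0,0]]
    - [[0,0,-0.001],[0,0,0]]

```text
time_s: 23.38
position: [0.4781, -0.1105, 0.0875]
tcp_rot: [[-0.082, 0.001, 0.997], [-0.997, -0.0, -0.082], [0.0, -1.0, 0.001]]
force: [-0.1, -0.8, -0.3]
opening: 0.002
```

>>> play_rows:
  commands:
    - [[0,0,-0.0007],[0,0,0]]
    - [[0,0,-0.0007],[0,0,0]]
    - [[0,0,-0.0007],[0,0,0]]

```text
time_s: 23.75
position: [0.4777, -0.1103, 0.087]
tcp_rot: [[-0.082, -0.0, 0.997], [-0.997, 0.0, -0.082], [-0.0, -1.0, -0.0]]
force: [0.3, -0.3, -0.2]
opening: 0.009
```

The force fell from 6 N to 0, so the catch snapped. I'll feel gently for the seat, then retreat.

>>> play_rows:
  commands:
    - [[0,0,-0.0005],[0,0,0]]
    - [[0,0,-0.0005],[0,0,0]]
    - [[0,0,-0.0005],[0,0,0]]

```text
time_s: 24.12
position: [0.4776, -0.1103, 0.0866]
tcp_rot: [[-0.082, 0.0, 0.997], [-0.997, 0.0, -0.082], [-0.0, -1.0, 0.0]]
force: [0.4, -0.7, 0.2]
opening: 0.005
```

>>> play_rows:
  commands:
    - [[0,0,-0.0004],[0,0,0]]
    - [[0,0,-0.0004],[0,0,0]]
    - [[0,0,-0.0004],[0,0,0]]

```text
time_s: 24.5
position: [0.4777, -0.1103, 0.0862]
tcp_rot: [[-0.082, 0.0, 0.997], [-0.997, 0.0, -0.082], [-0.0, -1.0, 0.0]]
force: [0.7, -0.2, -0.4]
opening: 0.006
```

>>> play_rows:
  commands:
    - [[0,0,-0.0005],[0,0,0]]
    - [[0,0,-0.0005],[0,0,0]]
    - [[0,0,-0.0005],[0,0,0]]

```text
time_s: 24.88
position: [0.4777, -0.1103, 0.0858]
tcp_rot: [[-0.082, 0.0, 0.997], [-0.997, -0.0, -0.082], [0.0, -1.0, 0.0]]
force: [-0.9, 0.5, 3.4]
opening: 0.004
```

>>> play_rows:
  commands:
    - [[0,0,-0.0004],[0,0,0]]
    - [[0,0,-0.0004],[0,0,0]]
    - [[0,0,-0.0004],[0,0,0]]

```text
time_s: 25.25
position: [0.4777, -0.1103, 0.0856]
tcp_rot: [[-0.082, 0.0, 0.997], [-0.997, -0.0, -0.082], [0.0, -1.0, 0.0]]
force: [0.0, 0.2, 5.8]
opening: 0.009
```

Seat felt: steep climb to 5.8 N over 0.5 mm. Now I retreat and check.

>>> play_rows:
  commands:
    - [[0,0,0.005],[0,0,0]]
    - [[0,0,0.02],[0,0,0]]
    - [[0,0,0.06],[0,0,0]]
    - [[-0.02,0,0.11],[0,0,0]]
    - [[-0.05,0,0.15],[0,0,0]]
    - [[-0.07,0,0.17],[0,0,0]]
    - [[-0.07,0,0.17],[0,0,0]]
    - [[-0.07,0,0.17],[0,0,0]]
    - [[-0.07,0,0.17],[0,0,0]]
    - [[-0.07,0,0.17],[0,0,0]]

```text
time_s: 26.5
position: [0.4079, -0.1102, 0.2544]
tcp_rot: [[-0.082, -0.002, 0.997], [-0.997, 0.001, -0.082], [-0.001, -1.0, -0.002]]
force: [-0.1, -0.5, 0.0]
opening: 0.003
```

```bash
python3 - <<'E'
exec(open('lid.py').read())
A=Q@ex-.631;B=Q@ey+.071;zz=Q[...,2]
m=(abs(B)<.06)&(A<-.01)&(A>-.14)&(zz>.04)&(zz<.12);k=np.polyfit(-A[m],zz[m],1);print('lid top fit slope,z0',k.round(4),m.sum())
m=(abs(B)<.02)&(A<-.143)&(A>-.153)&(zz>.03)&(zz<.12);print('tab z',np.median(zz[m]).round(4),m.sum())
P=world(capture('top'))
for n,(u0,u1,v0,v1) in dict(tin=(100,160,155,210),jar=(258,292,135,170),funnel=(400,460,170,222)).items():
    old=world(dict(np.load('/tmp/top.npz')))
    r=[]
    for W in(old,P):
        q=W[v0:v1,u0:u1].reshape(-1,3);q=q[(q[:,2]>.03)&(q[:,2]<.2)];r.append(np.median(q,0).round(3))
    print(n,r)
cv2.imwrite('pics/s6.png',cv2.resize(c['frame'][130:260,220:370,::-1],None,fx=4,fy=4,interpolation=cv2.INTER_CUBIC))
E
```

```text
tcp ex,ey,z 0.4155 -0.0764 0.2544 [-0.1  -0.53  0.03] 26.5
lid angle 367 [3.7 4.3 4.9 5.7 7.2]
lid top fit slope,z0 [0.0067 0.0589] 1194
tab z 0.061 51
tin [array([0.677, 0.337, 0.099]), array([0.677, 0.337, 0.099])]
jar [array([0.744, 0.02 , 0.08 ]), array([0.744, 0.02 , 0.079])]
funnel [array([ 0.661, -0.338,  0.061]), array([ 0.661, -0.338,  0.058])]
```

View pics/s6.png

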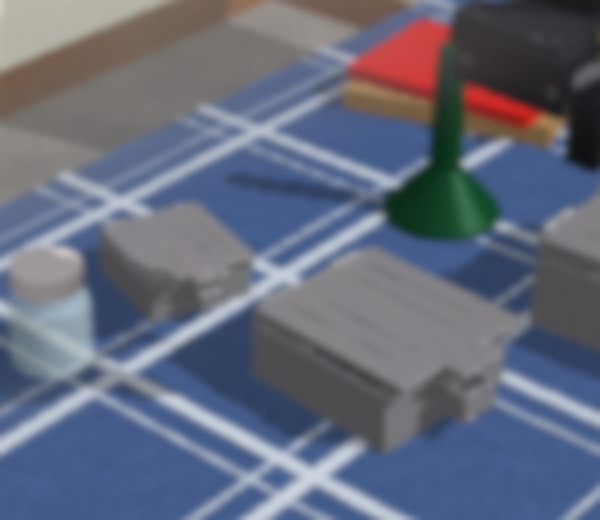

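The lid lies flat and shut (slope 0.007 rad), the robot is clear and the bystanders are unmoved. Handing in.

```bash
python3 -c "
from rig import *
print(hand_in())"
```

```text
the job is handed in; nothing more can be done
None
```

The block plane is in its recess, sole down and released, and the lid is shut on the catch. I handed the job in at about 26.5 s.

- **Plane:** after release the knob top measured 44–45 mm above the table, as it should when the plane is down between the ribs. It was centred within about 2 mm.
- **Lid and catch:** pressing on the tab, the force rose to about 6.5 N and then fell suddenly to 0. About 2 mm lower it met the seats, and I stopped at 5.8 N. The highest reading was 6.5 N, well under the 14 N limit, though readings were only taken at the end of each step. The snap came a little below the expected 7–8 N; the force reading was noisy by about 1 N.
- **After retreating:** the lid stayed shut, with a fitted slope of about 0.007 rad, inside the stated range for shut. My rougher lid-angle check printed about 5°, but it measures the lid's top face (6 mm thick) from the inner-face hinge line, so it reads high when the lid is level.
- **Everything else:** the tin, jar and funnel read the same positions before and after, and the robot is touching nothing.

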